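Show the autosampler which vial goes where, and confirm

ROBOT

A 6-joint arm with a two-finger parallel gripper is mounted at the origin on the work surface. World frame = base frame: x ahead of the robot, y to its left, z up, the work surface at z = 0. Lengths are in mm, angles in rad, forces in N, time in s.
With the tool pointing down it reaches from about 350 to 850 mm from the base axis. Payload 8.1 kg.
Tool frame: the origin (TCP) lies between the finger pads, 19 mm behind the fingertips; this is the grasp point; z points along the fingers, y is the line along which they close (so a half turn about z gives the same grasp; the last joint's range is limited). The gripper opens to 93 mm and grips with 3 to 60 N. Pads are 15 mm wide; open, the fingers measure 128 mm over their backs; the gripper's body (75 mm by 188 mm) begins 65 mm behind the grasp point.
Start: joints at [-1.331, 0.13, 1.488, -0, 1.523, -0.085], TCP at [191.492, -568.627, 237.435] pointing down, gripper open.
Joint ranges: [-2.96, 2.96], [-0.89, 2.26], [0.02, 2.5], [-1.34, 4.48], [0, 2.73], [-2.66, 2.66]. Speed limits (rad/s): [2.39, 2.39, 2.79, 3.14, 3.14, 3.14].

INTERFACE

Orientations are given as a 3x3 rotation matrix whose columns are the frame's x, y, z axes.
In Python, from plant import arm, vision, finish_job gives the robot as it stands.
- The arm moves only by the tool servo_tool, never from a script. Its arguments are lists of equal length, an entry for each row: "translation": the shift along the tool's x, y, z scaled (see below), a list of three; "twist": the turn about the tool's z scaled (see below). A call has 1 to 20 rows; each row shifts and turns the commanded pose from where the row before left it, along the tool's axes as they then stand; what a row does not reach is not made up. The controller multiplies each number of a shift by 0.05 m and each number of a turn by 0.08 rad. A row lasts 1/10 s, in which the tool goes at most 50 mm and 8.59 degrees, less where a joint would pass 70% of its speed; a pose out of reach is approached as far as the arm can. A call with a number of a shift or a turn outside -1 to 1 is refused whole. A call with a gripper value outside its range is refused whole. "claw" is the opening, from -1 (shut) to 1 (fully open), set as the call begins (left out, the last holds). The fingers move at their own pace and stop on an object; "grip_force" is the grip in N (left out, the last holds). Time passes only in rows, so rows that do not move let the fingers close. It gives the time, the measured TCP pose, the force, the opening and the grip force at its end, in the units of the state.
- arm.get_state(): the state, without advancing time (a new reading comes with each control period).
- vision.grab_frame(name): name is "side" or "top" or "wrist"; returns a dict with "pixels" (420x560x3 uint8, red, green, blue), "range_z" (420x560 float32, mm along the optical axis (not along the pixel's ray), 0 where there is no reading), "mtx" (3x3 intrinsics, pixels), "T" (4x4, takes a point from camera to world coordinates). Camera axes: x right, y down, z forward; pixel columns grow to the right and rows downward; lengths in mm; the calibration is good to about 2 mm. A picture is of the moment at which its call begins.
- finish_job(): hands the job in; it is judged then, once.
The state is a dict: "time_s": time; "joint_positions": joint angles; "dq": joint speeds; "effort": joint torques, N m; "tcp_pos": TCP position; "ee_rot": TCP orientation; "contact_force": force on the tool from outside, world axes, zero at the start; "wrist_torque": the same for the moment, N m; "gripper_width": finger opening in mm; "grasp_force": force on a finger pad.
Only numpy, scipy, OpenCV 4.12 (cv2) and the standard library are available. Lean on these libraries where they do the work, as an engineer would, in place of code of your own. Each camera call takes 0.05 s, during which the arm holds its last target. There are 200 camera calls.

TASK

Show the tray camera which sample to load and where: point at the tall vial in the square rack by bringing the fingertips about 3 cm above its cap and keeping them there for at least two seconds, then point in the same way, for at least two seconds, at the one empty place in the long tray. Then press the large round key of the key pad fully down (it stays down) and move clear. Only the key is to be pressed: do not touch the vials, rack or tray, press the small keys, or disturb anything else.

Things in the scene. Friction and masses are not known exactly. Their poses are not given: they have to be found in the camera images.
- tall_vial_top (a point): Centre of the top of the cap of the tall vial: amber glass, 26 mm diameter, 105 mm high, grey cap 24 mm across. It stands in one of the four places of the square rack (which one varies) and its cap is about 113 mm above the bench, 45 mm above the caps of the other vials. z up.
- tall_vial: The tall vial itself, loose, about 50 g; origin at the centre of its underside (8 mm above the bench).
- free_place_mouth (a point): Centre of the mouth of the one empty hole of the long tray (28 mm diameter, 32 mm deep, a black rubber ring at its bottom), 40 mm above the bench, level with the tray's top. Which of the four holes is empty varies. Vials in the neighbouring holes, 55 mm away centre to centre, rise 28 mm above the tray's top. z up.
- rack: Square white plastic rack, fixed, 120 x 120 x 40 mm, four places in a 2 x 2 grid 60 mm apart, all holding vials. Origin at the centre of its underside, z up.
- tray: Long aluminium tray, fixed, 70 x 230 x 40 mm, four places in one row along its own y, 55 mm apart; three hold vials. Origin at the centre of its underside, z up.
- pad: Black key pad, fixed, 120 x 160 x 35 mm, with one large and two small grey round keys standing 10 mm out of its top and a blank display. Origin at the centre of its underside. The rack, the tray and the pad stand side by side in any order, each turned up to 0.3 rad.
- large_key_top (a point): Centre of the top of the large round key, 36 mm diameter, 45 mm above the bench while up; moves down with the key. z up. On the pad it lies at x 0, y -40 mm from the pad's origin.
- large_key (a joint): Travel of the large key in m: 0 up, 0.006 fully down. It resists with about 3 N and stays where it is pushed (it latches, no spring).
- small_key_a (a joint): Travel of a small round key (18 mm diameter, at pad x -30, y +12 mm), 0 up to 0.006 down, stays where it is pushed. Leave up.
- small_key_b (a joint): Travel of the other small round key (18 mm diameter, at pad x -30, y +52 mm), as above. Leave up.
- rack_vial_a: Short vial in the rack, loose, amber glass with grey cap, 26 mm diameter, 60 mm high, cap top 68 mm above the bench; origin at the centre of its underside. Bystander.
- rack_vial_b: Short vial in the rack, loose, amber glass with grey cap, 26 mm diameter, 60 mm high, cap top 68 mm above the bench; origin at the centre of its underside. Bystander.
- rack_vial_c: Short vial in the rack, loose, amber glass with grey cap, 26 mm diameter, 60 mm high, cap top 68 mm above the bench; origin at the centre of its underside. Bystander.
- tray_vial_a: Short vial in the tray, loose, amber glass with grey cap, 26 mm diameter, 60 mm high, cap top 68 mm above the bench; origin at the centre of its underside. Bystander.
- tray_vial_b: Short vial in the tray, loose, amber glass with grey cap, 26 mm diameter, 60 mm high, cap top 68 mm above the bench; origin at the centre of its underside. Bystander.
- tray_vial_c: Short vial in the tray, loose, amber glass with grey cap, 26 mm diameter, 60 mm high, cap top 68 mm above the bench; origin at the centre of its underside. Bystander.
- jar: Loose capped jar at the back, 60 mm diameter, 90 mm high; origin at the centre of its underside. Bystander.
- beaker: Loose empty glass beaker at the back, 68 mm diameter, 90 mm high; origin at the centre of its underside. Bystander.
There are look-alikes about, which are no part of the job. Leave any turquoise look-alike of the pad alone.

How it is judged (in metres and radians):
On the way, in this order (a step that is already met when the one before it is completed fails the run):
1. The tool point stays above the cap of the tall vial (within 18 mm sideways, 22 to 78 mm above it) (horizontal distance between the grasp point and tall_vial_top below 0.018 m and z of the grasp point in the frame of tall_vial_top between 0.022 and 0.078 m), for 1.8 s.
2. The tool point stays above the empty place of the tray (within 18 mm sideways, 22 to 78 mm above its mouth) (horizontal distance between the grasp point and free_place_mouth below 0.018 m and z of the grasp point in the frame of free_place_mouth between 0.022 and 0.078 m), for 1.8 s.
3. The large key is pressed down (value of joint large_key above 0.0045 m), for 0.2 s.
At the end, for the whole second after the job is handed in: The large key is down (over 4.5 of 6 mm), both small keys are up (under 2 mm), every vial is in its place (moved under 10 mm), the tall vial at rest, and jar and beaker moved under 20 mm (value of joint large_key above 0.0045 m and value of joint each of small_key_a, small_key_b below 0.002 m and distance of each of tall_vial, rack_vial_a, rack_vial_b, rack_vial_c, tray_vial_a, tray_vial_b, tray_vial_c from where it was at the start of the episode below 0.01 m and distance of each of jar, beaker from where it was at the start of the episode below 0.02 m and linear speed of tall_vial below 0.02 m/s); the robot touches nothing.
It fails at once if The robot touches a vial, the rack or the tray (over 0.5 N) (contact force between any of the fingers, the arm and tall_vial above 0.5 N or contact force between any of the fingers, the arm and rack_vial_a above 0.5 N or contact force between any of the fingers, the arm and rack_vial_b above 0.5 N or contact force between any of the fingers, the arm and rack_vial_c above 0.5 N or contact force between any of the fingers, the arm and tray_vial_a above 0.5 N or contact force between any of the fingers, the arm and tray_vial_b above 0.5 N or contact force between any of the fingers, the arm and tray_vial_c above 0.5 N or contact force between any of the fingers, the arm and rack above 0.5 N or contact force between any of the fingers, the arm and tray above 0.5 N).
It fails at once if A vial is lifted or shifted by more than 10 mm (distance of any of tall_vial, rack_vial_a, rack_vial_b, rack_vial_c, tray_vial_a, tray_vial_b, tray_vial_c from where it was at the start of the episode above 0.01 m).
It fails at once if A small key is pressed (over 2 mm) (value of joint any of small_key_a, small_key_b above 0.002 m).
It fails at once if The jar or the beaker is moved by more than 20 mm (distance of any of jar, beaker from where it was at the start of the episode above 0.02 m).
It also fails if it takes over 58 s, if anything falls off the work surface, if the arm or the gripper's body presses on something with over 40 N, if the wrist force passes 120 N, or if a joint passes its speed limit or range.

## Working session

There is one attempt and no reset: what is moved stays moved. The work goes in short steps, Python scripts to look and compute and a tool call to move; the robot and the scene stay as the last step left them, time stands still between calls to the robot, and variables do not carry over. Pictures are saved under pics/ and viewed, at most 10 in all, crops included, and the job is handed in when it is done.

Besides the shell and the picture viewer there is one more tool, called after "Call:" as name(argument=value, ...) on one line, values as JSON. servo_tool: Moves the arm, as the interface text tells. Its arguments: {"type":"object","properties":{"translation":{"type":"array","items":{"type":"array","items":{"type":"number"}}},"twist":{"type":"array","items":{"type":"number"}},"claw":{"type":"number"},"grip_force":{"type":"number"}},"required":["translation","twist"]}

```bash
mkdir -p pics; python3 - <<'E'
from plant import arm,vision
import cv2,numpy as np
s=arm.get_state();print(s['time_s'],s['tcp_pos'],np.round(s['ee_rot'],3),s['gripper_width'])
for n in['top','side']:
    f=vision.grab_frame(n);np.savez(f'{n}.npz',**f);cv2.imwrite(f'pics/{n}.png',f['pixels'][...,::-1]);print(n,f['T'][:3,3])
E
```

```text
0.0 [ 191.37378467 -568.08896591  236.38562212] [[ 0.948  0.319 -0.   ]
 [ 0.319 -0.948  0.002]
 [ 0.    -0.002 -1.   ]] 93.40585938578607
top [ 373.38855577   27.91873723 1110.32813365]
side [ 62.58476212 776.37912985 786.74368259]
```

View pics/top.png

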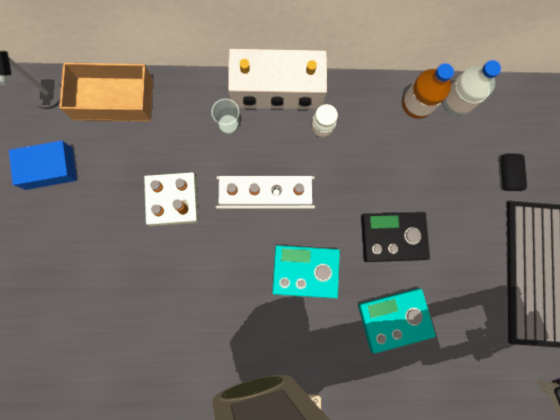

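View pics/side.png

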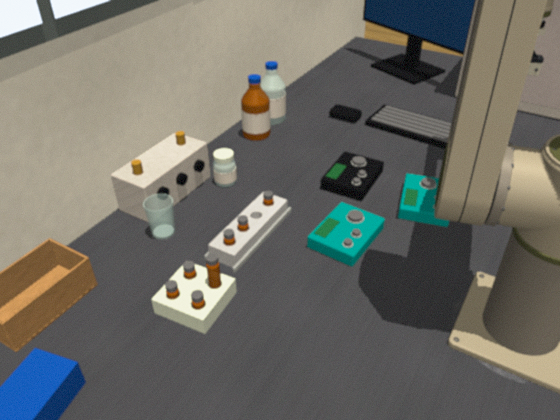

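Candidates in the top view:
- **Rack vials:** (156,186), (181,184), (157,210) and (180,206). The last one leans outward and stands tall in the side view at (214,272), so it is the tall vial.
- **Tray places:** (232,189), (254,189), (277,190) and (299,189). The one at (277,190) looks empty.
- **Large keys:** black pad (413,236), and turquoise look-alikes at (323,272) and (414,317), which I leave alone.

Next I check these in a close crop and measure them.

```bash
cat > h.py <<'E'
import numpy as np,cv2
def load(n): return dict(np.load(n+'.npz'))
def cloud(f):
    v,u=np.mgrid[:420,:560];z=f['range_z'];K=f['mtx']
    p=np.stack([(u-K[0,2])/K[0,0]*z,(v-K[1,2])/K[1,1]*z,z],-1)
    return p@f['T'][:3,:3].T+f['T'][:3,3]
E
python3 - <<'E'
from h import *
f=load('top');P=cloud(f);im=f['pixels'][...,::-1]
a=cv2.resize(im[165:230,140:325],None,fx=4.3,fy=4.3,interpolation=cv2.INTER_CUBIC)
b=cv2.resize(im[205:270,355:440],None,fx=4.3,fy=4.3,interpolation=cv2.INTER_CUBIC)
c=np.zeros((a.shape[0]+b.shape[0],a.shape[1],3),np.uint8);c[:a.shape[0]]=a;c[a.shape[0]:,:b.shape[1]]=b
cv2.imwrite('pics/crop.png',c)
def blobs(box,lo,hi):
    u0,v0,u1,v1=box;m=np.zeros((420,560),np.uint8);m[v0:v1,u0:u1]=((P[...,2]>lo)&(P[...,2]<hi))[v0:v1,u0:u1]
    n,l,s,_=cv2.connectedComponentsWithStats(m)
    for i in range(1,n):
        q=P[l==i]
        if len(q)>8:
            (c,d,ang)=cv2.minAreaRect(q[:,:2].astype(np.float32))
            print(len(q),np.round(q.mean(0),1),'rect',np.round(c,1),np.round(d,1),round(ang,1),'zmed',round(np.median(q[:,2]),1))
print('tall');blobs((140,165,205,230),95,130)
print('short');blobs((140,165,205,230),60,80)
print('rack');blobs((140,165,205,230),30,48)
print('trayvials');blobs((210,165,325,220),58,80)
print('traytop');blobs((210,165,325,220),33,46)
print('hole');blobs((265,180,290,200),-10,33)
print('keys');blobs((355,205,440,270),40,52)
print('pad');blobs((355,205,440,270),25,40)
print('back high');blobs((200,40,345,140),50,300)
E
```

```text
tall
102 [550.5 227.8 111.3] rect [551.2 228.5] [22.8 22.8] 45.5 zmed 113.0
short
83 [610.7 233.4  68.4] rect [611.4 233.5] [21.7 22.3] 30.2 zmed 68.5
82 [605.8 293.2  68.5] rect [606.6 293.6] [22.6 22. ] 30.9 zmed 69.0
83 [546.5 288.   68.2] rect [546.9 288.1] [22.3 21.7] 46.8 zmed 68.2
24 [544.2 222.5  70.6] rect [545.3 223.5] [ 8.2 23.5] 40.2 zmed 69.4
rack
1936 [577.6 260.4  40.5] rect [579.  261.6] [121.3 121.1] 4.9 zmed 40.6
trayvials
81 [600.2 109.3  68.6] rect [600.2 109.3] [22.3 21.9] 86.2 zmed 68.6
78 [600.5  54.6  67.9] rect [601.3  54.2] [21.8 21.7] 62.0 zmed 68.1
77 [602.4 -55.1  68. ] rect [602.3 -55.6] [22.1 22.2] 89.5 zmed 68.2
traytop
2178 [600.9  27.2  40.8] rect [601.6  27.4] [ 70.4 230.2] 0.6 zmed 40.8
hole
88 [607.6  -0.9  13.5] rect [605.9  -1.3] [23.7 23.1] 38.0 zmed 11.8
keys
169 [ 490.1 -338.7   45.6] rect [ 490. -339.] [34.2 34.8] 86.7 zmed 45.7
46 [ 456.9 -248.8   45.7] rect [ 457.1 -249.4] [15.1 18.8] 1.2 zmed 45.9
50 [ 458.1 -288.5   45. ] rect [ 461.2 -291.3] [16.2 26.5] 41.7 zmed 45.2
pad
2742 [ 488.3 -295.8   35.9] rect [ 488.8 -300. ] [120.2 161.8] 2.3 zmed 36.0
back high
5584 [865.7   9.1 103.5] rect [847.3  19.1] [187.  282.4] 1.5 zmed 110.0
521 [ 775.  -119.2   82.6] rect [ 778.6 -120.1] [56.  56.2] 33.2 zmed 89.6
```

View pics/crop.png

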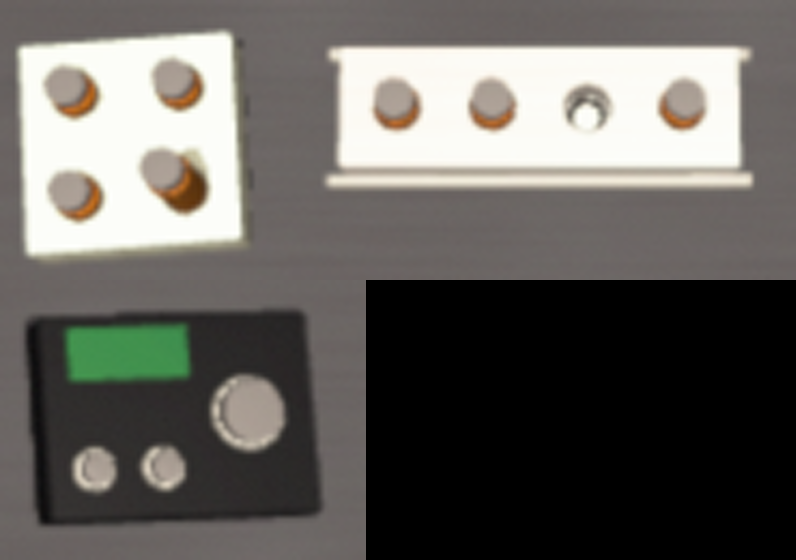

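The crop confirms it: the tall vial is at lower right in the rack, the third tray hole is empty, and the black pad's large key is on the right. Targets are cap (551,228,113), hole (601.5,-0.5,40.5) and key (490,-339,45). I travel at z≈236 with the fingers shut.

Call:
servo_tool(translation=[[0.2, -0.2, 0], [0.4, -0.4, 0], [0.6, -0.64, 0], [0.6, -0.64, 0], [0.6, -0.64, 0], [0.6, -0.64, 0], [0.6, -0.64, 0], [0.6, -0.64, 0], [0.6, -0.64, 0], [0.6, -0.64, 0], [0.6, -0.64, 0], [0.6, -0.64, 0], [0.6, -0.64, 0], [0.6, -0.64, 0], [0.6, -0.64, 0], [0.6, -0.64, 0], [0.6, -0.64, 0], [0.4, -0.4, 0], [0.2, -0.2, 0], [0, 0, 0]], twist=[0, 0, 0, 0, 0, 0, 0, 0, 0, 0, 0, 0, 0, 0, 0, 0, 0, 0, 0, 0], claw=-1)

```text
time_s: 2.1
tcp_pos: [502.1, 107.4, 237.0]
ee_rot: [[0.947, 0.321, -0.001], [0.321, -0.947, 0.0], [-0.001, -0.0, -1.0]]
contact_force: [-0.7, -0.1, -0.3]
gripper_width: 0.9
grasp_force: 0.0
```

```bash
cat > d.py <<'E'
import sys,numpy as np
from plant import arm
s=arm.get_state();t=np.array(eval(sys.argv[1]),float)
print(s['time_s'],np.round(s['tcp_pos'],1),'units',np.round(s['ee_rot'].T@(t-s['tcp_pos'])/50,2),'w',s['gripper_width'],np.round(s['contact_force'],1),np.round(s['joint_positions'],2))
E
python3 d.py [551,228,164]
```

```text
2.1 [502.1 107.4 237. ] units [ 1.7  -1.97  1.46] w 0.894133397932397 [-0.7 -0.1 -0.3] [ 0.11 -0.1   1.73  0.    1.52  1.35]
```

Call:
servo_tool(translation=[[0.34, -0.4, 0], [0.34, -0.4, 0], [0.34, -0.4, 0], [0.34, -0.4, 0], [0.34, -0.37, 0], [0, 0, 0], [0, 0, 0.4], [0, 0, 0.4], [0, 0, 0.3], [0, 0, 0.2], [0, 0, 0.16], [0, 0, 0], [0, 0, 0]], twist=[0, 0, 0, 0, 0, 0, 0, 0, 0, 0, 0, 0, 0])

```text
time_s: 3.4
tcp_pos: [551.9, 226.3, 165.0]
ee_rot: [[0.948, 0.319, 0.001], [0.319, -0.948, 0.0], [0.001, 0.0, -1.0]]
contact_force: [-0.1, -0.0, -0.3]
gripper_width: -0.1
grasp_force: 0.0
```

```bash
python3 d.py [551,228,164]; python3 - <<'E'
from plant import vision
import cv2
cv2.imwrite('pics/side2.png',vision.grab_frame('side')['pixels'][150:400,100:400,::-1])
E
```

```text
3.4 [551.9 226.3 165. ] units [-0.01 -0.04  0.02] w -0.11390567309381341 [-0.1 -0.  -0.3] [ 0.3   0.16  1.58 -0.    1.39  1.55]
```

View pics/side2.png

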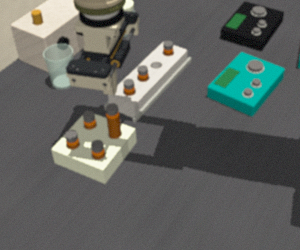

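The fingertips are at crop pixel (113,100), right above the tall vial's cap. I hold here.

Call:
servo_tool(translation=[[0, 0, 0], [0, 0, 0], [0, 0, 0], [0, 0, 0], [0, 0, 0], [0, 0, 0], [0, 0, 0], [0, 0, 0], [0, 0, 0], [0, 0, 0], [0, 0, 0], [0, 0, 0], [0, 0, 0], [0, 0, 0], [0, 0, 0], [0, 0, 0], [0, 0, 0], [0, 0, 0], [0, 0, 0], [0, 0, 0]], twist=[0, 0, 0, 0, 0, 0, 0, 0, 0, 0, 0, 0, 0, 0, 0, 0, 0, 0, 0, 0])

```text
time_s: 5.45
tcp_pos: [551.6, 226.4, 164.5]
ee_rot: [[0.948, 0.319, 0.0], [0.319, -0.948, 0.0], [0.0, -0.0, -1.0]]
contact_force: [-0.4, 0.0, 0.9]
gripper_width: 0.3
grasp_force: 0.0
```

Call:
servo_tool(translation=[[0, 0, 0], [0, 0, 0], [0, 0, 0], [0, 0, 0], [0, 0, -0.3], [0, 0, -0.4], [0, 0, -0.3], [0, 0, 0]], twist=[0, 0, 0, 0, 0, 0, 0, 0])

```text
time_s: 6.25
tcp_pos: [553.4, 226.9, 218.6]
ee_rot: [[0.948, 0.319, 0.006], [0.319, -0.948, 0.002], [0.006, 0.0, -1.0]]
contact_force: [-0.0, 0.0, 0.4]
gripper_width: 0.3
grasp_force: 0.0
```

```bash
python3 d.py [601.5,-0.5,91]
```

```text
6.25 [553.4 226.9 218.6] units [-0.56  4.62  2.55] w 0.3317329797526842 [-0.   0.   0.4] [ 0.3   0.13  1.52 -0.    1.48  1.55]
```

Call:
servo_tool(translation=[[-0.02, 0.2, 0], [-0.04, 0.4, 0], [-0.06, 0.6, 0], [-0.06, 0.6, 0], [-0.06, 0.6, 0], [-0.06, 0.6, 0], [-0.06, 0.6, 0], [-0.06, 0.5, 0], [-0.06, 0.4, 0], [-0.02, 0.12, 0], [0, 0, 0], [0, 0, 0.4], [0, 0, 0.5], [0, 0, 0.5], [0, 0, 0.4], [0, 0, 0.3], [0, 0, 0.2], [0, 0, 0.15], [0, 0, 0], [0, 0, 0]], twist=[0, 0, 0, 0, 0, 0, 0, 0, 0, 0, 0, 0, 0, 0, 0, 0, 0, 0, 0, 0])

```text
time_s: 8.25
tcp_pos: [602.2, -0.5, 92.7]
ee_rot: [[0.948, 0.319, 0.001], [0.319, -0.948, -0.0], [0.001, 0.0, -1.0]]
contact_force: [1.2, -0.4, 0.9]
gripper_width: 0.4
grasp_force: 0.0
```

```bash
python3 d.py [601.5,-0.5,91]; python3 - <<'E'
from plant import vision
import cv2
cv2.imwrite('pics/side3.png',vision.grab_frame('side')['pixels'][150:400,100:400,::-1])
E
```

```text
8.25 [ 6.022e+02 -5.000e-01  9.270e+01] units [-0.01 -0.    0.03] w 0.4107322940647842 [ 1.2 -0.4  0.9] [-0.09  0.25  1.63  0.    1.27  1.16]
```

View pics/side3.png

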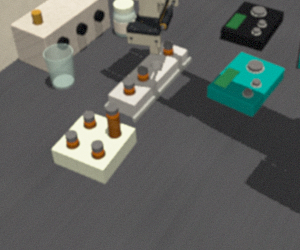

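The fingertips are at crop pixel (156,62), over the empty hole between the vials. I hold, then rise.

Call:
servo_tool(translation=[[0, 0, 0], [0, 0, 0], [0, 0, 0], [0, 0, 0], [0, 0, 0], [0, 0, 0], [0, 0, 0], [0, 0, 0], [0, 0, 0], [0, 0, 0], [0, 0, 0], [0, 0, 0], [0, 0, 0], [0, 0, 0], [0, 0, 0], [0, 0, 0], [0, 0, 0], [0, 0, 0], [0, 0, 0], [0, 0, 0]], twist=[0, 0, 0, 0, 0, 0, 0, 0, 0, 0, 0, 0, 0, 0, 0, 0, 0, 0, 0, 0])

```text
time_s: 10.3
tcp_pos: [601.6, -0.5, 91.9]
ee_rot: [[0.948, 0.319, -0.0], [0.319, -0.948, 0.0], [0.0, -0.0, -1.0]]
contact_force: [-0.9, 0.3, -0.2]
gripper_width: 0.3
grasp_force: 0.0
```

Call:
servo_tool(translation=[[0, 0, 0], [0, 0, 0], [0, 0, 0], [0, 0, 0], [0, 0, -0.4], [0, 0, -0.5], [0, 0, -0.5], [0, 0, -0.4], [0, 0, -0.2], [0, 0, 0], [0, 0, 0]], twist=[0, 0, 0, 0, 0, 0, 0, 0, 0, 0, 0])

```text
time_s: 11.4
tcp_pos: [601.3, -0.5, 191.0]
ee_rot: [[0.948, 0.319, -0.001], [0.319, -0.948, 0.0], [-0.001, -0.0, -1.0]]
contact_force: [-0.9, -0.8, -0.0]
gripper_width: 0.3
grasp_force: 0.0
```

```bash
python3 d.py [490,-339,80]
```

```text
11.4 [ 6.013e+02 -5.000e-01  1.910e+02] units [-4.27  5.71  2.22] w 0.31372966065320396 [-0.9 -0.8 -0. ] [-0.09  0.16  1.54  0.    1.44  1.16]
```

Call:
servo_tool(translation=[[-0.15, 0.2, 0], [-0.3, 0.4, 0], [-0.4, 0.54, 0], [-0.4, 0.54, 0], [-0.4, 0.54, 0], [-0.4, 0.54, 0], [-0.4, 0.54, 0], [-0.4, 0.54, 0], [-0.4, 0.54, 0], [-0.4, 0.54, 0], [-0.35, 0.46, 0], [-0.2, 0.26, 0], [-0.07, 0.07, 0], [0, 0, 0], [0, 0, 0.4], [0, 0, 0.6], [0, 0, 0.6], [0, 0, 0.4], [0, 0, 0.22], [0, 0, 0]], twist=[0, 0, 0, 0, 0, 0, 0, 0, 0, 0, 0, 0, 0, 0, 0, 0, 0, 0, 0, 0])

```text
time_s: 13.4
tcp_pos: [489.9, -337.4, 79.1]
ee_rot: [[0.947, 0.32, -0.003], [0.32, -0.947, 0.002], [-0.002, -0.003, -1.0]]
contact_force: [0.2, 0.2, 0.2]
gripper_width: 0.1
grasp_force: 0.0
```

Call:
servo_tool(translation=[[0, 0, 0], [0, 0, 0]], twist=[0, 0])

```text
time_s: 13.6
tcp_pos: [491.5, -339.7, 82.7]
ee_rot: [[0.948, 0.319, 0.002], [0.319, -0.948, -0.002], [0.002, 0.002, -1.0]]
contact_force: [0.4, -0.6, -0.2]
gripper_width: 0.6
grasp_force: 0.0
```

```bash
python3 d.py [490,-339,58]; python3 - <<'E'
from plant import vision
import cv2
cv2.imwrite('pics/side4.png',cv2.resize(vision.grab_frame('side')['pixels'][100:260,280:480,::-1],None,fx=2,fy=2))
E
```

```text
13.6 [ 491.5 -339.7   82.7] units [-0.03 -0.02  0.49] w 0.5971522433994939 [ 0.4 -0.6 -0.2] [-0.69  0.24  1.65  0.    1.24  0.55]
```

View pics/side4.png

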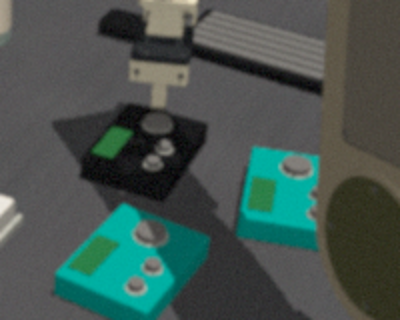

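The fingertips are over the black pad's large key at crop pixel (158,115). I press gently.

Call:
servo_tool(translation=[[0, 0, 0.1], [0, 0, 0.1], [0, 0, 0.06], [0, 0, 0.04], [0, 0, 0.04], [0, 0, 0.04], [0, 0, 0.04], [0, 0, 0.02], [0, 0, 0], [0, 0, 0], [0, 0, 0]], twist=[0, 0, 0, 0, 0, 0, 0, 0, 0, 0, 0])

```text
time_s: 14.75
tcp_pos: [490.6, -339.3, 58.9]
ee_rot: [[0.948, 0.319, 0.0], [0.319, -0.948, -0.0], [0.0, 0.0, -1.0]]
contact_force: [-0.2, -0.3, 0.7]
gripper_width: 0.6
grasp_force: 0.0
```

Call:
servo_tool(translation=[[0, 0, 0.02], [0, 0, 0.02], [0, 0, 0], [0, 0, 0]], twist=[0, 0, 0, 0])

```text
time_s: 15.15
tcp_pos: [490.7, -339.4, 58.0]
ee_rot: [[0.948, 0.319, 0.001], [0.319, -0.948, -0.0], [0.0, 0.001, -1.0]]
contact_force: [-3.0, 2.1, 9.5]
gripper_width: 0.5
grasp_force: 4.4
```

The force of 9.5 N is well above the key's 3 N, so it's at the stop. I hold with one slight nudge more, then retreat.

Call:
servo_tool(translation=[[0, 0, 0.02], [0, 0, 0], [0, 0, 0], [0, 0, 0]], twist=[0, 0, 0, 0])

```text
time_s: 15.55
tcp_pos: [490.8, -339.5, 58.0]
ee_rot: [[0.948, 0.319, 0.001], [0.319, -0.948, -0.001], [0.0, 0.001, -1.0]]
contact_force: [-6.5, 4.4, 15.5]
gripper_width: 0.6
grasp_force: 8.1
```

Call:
servo_tool(translation=[[0, 0, -0.1], [0, 0, -0.3], [0, 0, -0.5], [0, 0, -0.6], [0, 0, -0.6], [0, 0, -0.4], [0, 0, -0.2], [0, 0.3, 0], [0, 0.5, 0], [0, 0.6, 0], [0, 0.6, 0], [0, 0.5, 0], [0, 0.3, 0], [0, 0, 0], [0, 0, 0], [0, 0, 0]], twist=[0, 0, 0, 0, 0, 0, 0, 0, 0, 0, 0, 0, 0, 0, 0, 0])

```text
time_s: 17.15
tcp_pos: [535.0, -471.0, 190.6]
ee_rot: [[0.948, 0.32, -0.0], [0.32, -0.948, 0.001], [-0.0, -0.001, -1.0]]
contact_force: [0.2, 1.0, -1.2]
gripper_width: 0.6
grasp_force: 0.0
```

```bash
python3 - <<'E'
from plant import vision
from h import *
a=load('top');f=vision.grab_frame('top');P,Q=cloud(a),cloud(f)
for n,(u,v) in dict(large=(413,236),sa=(393,249),sb=(377,249),pad=(395,236),turq=(323,272)).items():
    print(n,[round(float(np.median(X[v-2:v+3,u-2:u+3,2])),1) for X in(P,Q)])
for n,(u,v) in dict(tall=(178,205)).items(): print(n,P[v,u],Q[v,u])
cv2.imwrite('pics/top2.png',f['pixels'][...,::-1])
E
```

```text
large [46.3, 40.4]
sa [45.4, 45.4]
sb [46.1, 46.1]
pad [35.5, 36.1]
turq [45.7, 46.7]
tall [547.77295854 227.0735129  112.66058331] [547.89597732 227.21400585 111.95678271]
```

View pics/top2.png

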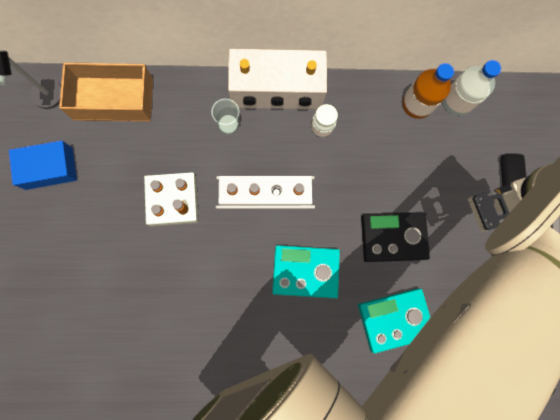

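The large key at (413,236) is about 6 mm down, the small keys are still up, and nothing else has moved. The arm is clear, so I hand in.

```bash
python3 -c "
from plant import finish_job
print(finish_job())"
```

```text
the job is handed in; nothing more can be done
None
```

I pointed at the tall vial and then the empty tray place for over two seconds each, pressed the large key about 6 mm down, saw both small keys still up and nothing moved, and handed the job in with the arm clear; no verdict was returned.

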